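Find the slack clips on the fuse strip and pull their fuses

TASK

Two of the four clips on this spare-fuse strip have gone slack, which can only be felt: give the fuses a careful tug straight up, pull out the two that come free at a light pull and lay them flat, next to each other, in the low aluminium tray. Leave the two fuses that hold firm seated in their clips - do not force them out - and leave the other things on the worktop alone.

Things in the scene. Friction and masses are not known exactly. Their poses are not given: they have to be found in the camera images.
- strip: Fixed flat grey steel plate, 150 x 266 mm, top 10 mm above the worktop; origin on the worktop under its middle. Four clips stand on it side by side, 72 mm apart along its own y (at y = -108, -36, 36, 108 mm). Each carries a fuse lying along the plate's x. The clips look alike, but two are slack and two sound; which stands where changes every time.
- clip_row (a point): Middle of the clip row, at the height of the fuses' axes (48 mm above the worktop). Pulled straight up, a fuse in a slack clip comes free at about 4 to 7 N (its weight included), after 13 mm of rise; one in a sound clip hardly stirs below about 16 N and breaks out at about 22 N.
- clip_top (a point): Middle of the clip row at the height where jaws and rollers end, 65 mm above the worktop. Each clip: two seats under the fuse's ends, and two sprung steel jaws (left at +y, right at -y) that slide outward; rollers on each jaw reach over both ends of the fuse and keep it down. Jaws, rollers and seats leave the middle 75 mm of the fuse's length free for the fingers, down to 25 mm above the worktop.
- fuse_1: One of four like fuses: straight round cartridge, 140 mm long, about 0.13 kg, copper caps 27 mm in diameter and 40 mm long at both ends, white ceramic middle 25 mm in diameter and 60 mm long where it can be gripped. Origin on its axis at mid-length, x along its length. Starts in one of the clips (any of them).
- fuse_2: One of four like fuses: straight round cartridge, 140 mm long, about 0.13 kg, copper caps 27 mm in diameter and 40 mm long at both ends, white ceramic middle 25 mm in diameter and 60 mm long where it can be gripped. Origin on its axis at mid-length, x along its length. Starts in one of the clips (any of them).
- fuse_3: One of four like fuses: straight round cartridge, 140 mm long, about 0.13 kg, copper caps 27 mm in diameter and 40 mm long at both ends, white ceramic middle 25 mm in diameter and 60 mm long where it can be gripped. Origin on its axis at mid-length, x along its length. Starts in one of the clips (any of them).
- fuse_4: One of four like fuses: straight round cartridge, 140 mm long, about 0.13 kg, copper caps 27 mm in diameter and 40 mm long at both ends, white ceramic middle 25 mm in diameter and 60 mm long where it can be gripped. Origin on its axis at mid-length, x along its length. Starts in one of the clips (any of them).
- clip_a_left (a joint): How far the left jaw of one clip (clip a; which place it has on the strip changes every time) stands outward, in m: within 0.001 of 0 with its fuse seated, -0.0028 when the clip is empty (shut), about +0.006 as the fuse slips past the rollers.
- clip_a_right (a joint): How far the right jaw of one clip (clip a; which place it has on the strip changes every time) stands outward, in m: within 0.001 of 0 with its fuse seated, -0.0028 when the clip is empty (shut), about +0.006 as the fuse slips past the rollers.
- clip_b_left (a joint): How far the left jaw of one clip (clip b; which place it has on the strip changes every time) stands outward, in m: within 0.001 of 0 with its fuse seated, -0.0028 when the clip is empty (shut), about +0.006 as the fuse slips past the rollers.
- clip_b_right (a joint): How far the right jaw of one clip (clip b; which place it has on the strip changes every time) stands outward, in m: within 0.001 of 0 with its fuse seated, -0.0028 when the clip is empty (shut), about +0.006 as the fuse slips past the rollers.
- clip_c_left (a joint): How far the left jaw of one clip (clip c; which place it has on the strip changes every time) stands outward, in m: within 0.001 of 0 with its fuse seated, -0.0028 when the clip is empty (shut), about +0.006 as the fuse slips past the rollers.
- clip_c_right (a joint): How far the right jaw of one clip (clip c; which place it has on the strip changes every time) stands outward, in m: within 0.001 of 0 with its fuse seated, -0.0028 when the clip is empty (shut), about +0.006 as the fuse slips past the rollers.
- clip_d_left (a joint): How far the left jaw of one clip (clip d; which place it has on the strip changes every time) stands outward, in m: within 0.001 of 0 with its fuse seated, -0.0028 when the clip is empty (shut), about +0.006 as the fuse slips past the rollers.
- clip_d_right (a joint): How far the right jaw of one clip (clip d; which place it has on the strip changes every time) stands outward, in m: within 0.001 of 0 with its fuse seated, -0.0028 when the clip is empty (shut), about +0.006 as the fuse slips past the rollers.
- tray: Fixed low aluminium parts tray, 190 (x) x 160 (y) mm outside, walls 16 mm high and 4 mm thick, floor 4 mm thick. Four black rubber ridges along x, standing 4 mm above the floor, at y = -52.5, -17.5, 17.5 and 52.5 mm, keep round things from rolling; a fuse laid along x between two of them (at y = -35, 0 or 35 mm) has its axis 17.5 mm above the worktop. Origin on the worktop under its middle.
- flux_pot: Bystander: small round flux pot, 43 mm wide, 19 mm high, standing on the worktop behind the strip; origin under its middle.
- driver_black: Bystander: small black screwdriver, 135 mm long, lying on the worktop left of the tray; origin under its middle.
- solder_reel: Bystander: small reel of solder wire, 54 mm wide, 30 mm high, standing on its flange behind the tray; origin under its middle.
Things that resemble listed ones, but are neither listed nor needed, are in the scene too. Leave any green look-alike of the fuse_4 alone.

How it is judged:
By the outcome, as a careful person would: the job done as asked, in the order asked, and still so for the second after the job is handed in, with the robot touching nothing.
It also fails if it takes over 72 s, if anything falls off the work surface, if the arm or the gripper's body presses on something with over 40 N, if the wrist force passes 120 N, or if a joint passes its speed limit or range.

ROBOT

A 6-joint arm with a two-finger parallel gripper is mounted at the origin on a cart in front of the work surface, level with it; the furniture and walls round the work are solid. World frame = base frame: x ahead of the robot, y to its left, z up, the work surface at z = 0. Lengths are in mm, angles in rad, forces in N, time in s.
With the tool pointing down it reaches from about 300 to 775 mm from the base axis. Payload 14.6 kg.
Tool frame: the origin (TCP) lies at the centre of the arm's flange, where the gripper is bolted on; the fingertips stand 199 mm ahead of it and the grasp point (between the pads) lies 180 mm ahead of it; z points along the fingers, y is the line along which they close (so a half turn about z gives the same grasp; the last joint's range is limited). The gripper opens to 94 mm and grips with 3 to 60 N. Pads are 16 mm wide; open, the fingers measure 119 mm over their backs; the gripper's body (75 mm by 177 mm) begins 78 mm behind the grasp point.
Start: joints at [-1.311, 0.3, 1.521, -0, 1.321, -0.067], TCP at [176.551, -520.884, 404.646] pointing down, gripper open.
Joint ranges: [-3.03, 3.03], [-0.79, 2.21], [0.23, 2.52], [-1.04, 4.18], [0, 3.07], [-2.55, 2.55]. Speed limits (rad/s): [2.22, 2.22, 2.57, 3.14, 3.14, 3.14].

INTERFACE

Orientations are given as [roll, pitch, yaw] about the fixed x, y, z axes, in that order (R = Rz(yaw) Ry(pitch) Rx(roll)).
In Python, from cell import manip, optics, workorder gives the robot as it stands.
- The arm moves only by the tool step_arm, never from a script. Its argument "increments" is a list that holds one entry, the list of rows, each a list of 7 numbers: the turn, a rotation vector about the tool's x, y, z as a fraction of full scale, then the shift along the tool's x, y, z as a fraction of full scale, then the closure, from -1 (fully open) to 1 (shut). In form: [[[wx, wy, wz, tx, ty, tz, fingers], ...]]. A call has 1 to 5 rows; each row shifts and turns the commanded pose from where the row before left it, along the tool's axes as they then stand; what a row does not reach is not made up. Full scale, the value 1, is 40 mm for a shift and 45 degrees for a turn. A row lasts 1/10 s, in which the tool goes at most 50 mm and 8.59 degrees, less where a joint would pass 70% of its speed; a pose out of reach is approached as far as the arm can. A call with a number of a shift or a turn outside -1 to 1 is refused whole. A call with a gripper value outside its range is refused whole. The fingers move at their own pace and stop on an object; "newtons" is the grip in N (left out, the last holds). Time passes only in rows, so rows that do not move let the fingers close. It gives the time, the measured TCP pose, the force, the opening and the grip force at its end, in the units of the state.
- manip.read_state(): the state, without advancing time (a new reading comes with each control period).
- optics.camera(name): name is "side" or "top" or "wrist"; returns a dict with "frame" (480x640x3 uint8, red, green, blue), "range_z" (480x640 float32, mm along the optical axis (not along the pixel's ray), 0 where there is no reading), "mtx" (3x3 intrinsics, pixels), "cam_to_world" (4x4, takes a point from camera to world coordinates). Camera axes: x right, y down, z forward; pixel columns grow to the right and rows downward; lengths in mm; the calibration is good to about 2 mm. The wrist camera is an equidistant fisheye: a pixel r from the principal point sees the ray r / f radians off the axis. A picture is of the moment at which its call begins.
- workorder.sign_off(): hands the job in; it is judged then, once.
The state is a dict: "clock": time; "joints": joint angles; "qd": joint speeds; "effort": joint torques, N m; "eef_pos": TCP position; "eef_rot": TCP orientation; "wrist_force": force on the tool from outside, world axes, zero at the start; "moment": the same for the moment, N m; "finger_gap": finger opening in mm; "finger_force": force on a finger pad.
Only numpy, scipy, OpenCV 4.12 (cv2) and the standard library are available. Lean on these libraries where they do the work, as an engineer would, in place of code of your own. Each camera call takes 0.05 s, during which the arm holds its last target. There are 200 camera calls.

## Working session

There is one attempt and no reset: what is moved stays moved. The work goes in short steps, Python scripts to look and compute and a tool call to move; the robot and the scene stay as the last step left them, time stands still between calls to the robot, and variables do not carry over. Pictures are saved under pics/ and viewed, at most 10 in all, crops included, and the job is handed in when it is done.

Besides the shell and the picture viewer there is one more tool, called by a JSON object that holds its "name" and its "arguments". step_arm: Moves the arm, as the interface text tells. Its arguments: {"type":"object","properties":{"increments":{"type":"array","items":{"type":"array","items":{"type":"array","items":{"type":"number"}}}},"newtons":{"type":"number"}},"required":["increments"]}

```bash
ls; mkdir -p pics
python3 - <<'E'
from cell import manip, optics
import cv2, numpy as np
print(manip.read_state())
ims=[]
for n in ("top","side"):
    c=optics.camera(n); cv2.imwrite(f"pics/{n}0.png",c["frame"][...,::-1]); np.savez(f"{n}0.npz",**c)
    print(n,c["mtx"].round(1).tolist(),c["cam_to_world"].round(3).tolist())
E
```

```text
pics
{'clock': 0.0, 'joints': array([-1.31062277e+00,  3.00517104e-01,  1.52159003e+00,  3.14254127e-05,
        1.32070775e+00, -6.66019847e-02]), 'qd': array([-0.00020203,  0.00074737, -0.000145  ,  0.00064184, -0.00031498,
        0.00205155]), 'effort': array([ 1.70137955e-03, -5.31800365e+01, -3.52734625e+01,  7.08798040e-02,
        2.44703132e-02, -1.32747095e-04]), 'eef_pos': array([ 176.53634941, -520.86998505,  404.05716553]), 'eef_rot': array([-3.14037515e+00, -1.11713897e-04,  3.26767680e-01]), 'wrist_force': array([ 0.51421406, -0.21571343, -0.60273435]), 'moment': array([-0.04285386,  0.00928114, -0.02413562]), 'finger_force': 0.0, 'finger_gap': 94.1652563448892}
top [[533.6, 0.0, 315.2], [0.0, 533.6, 243.5], [0.0, 0.0, 1.0]] [[-0.028, -0.997, 0.074, 482.536], [-1.0, 0.028, -0.002, 256.716], [0.0, -0.074, -0.997, 1256.467], [0.0, 0.0, 0.0, 1.0]]
side [[557.9, 0.0, 316.9], [0.0, 557.9, 239.1], [0.0, 0.0, 1.0]] [[-0.84, -0.272, 0.469, 76.824], [-0.542, 0.394, -0.742, 1103.936], [0.017, -0.878, -0.478, 587.276], [0.0, 0.0, 0.0, 1.0]]
```

View pics/top0.png

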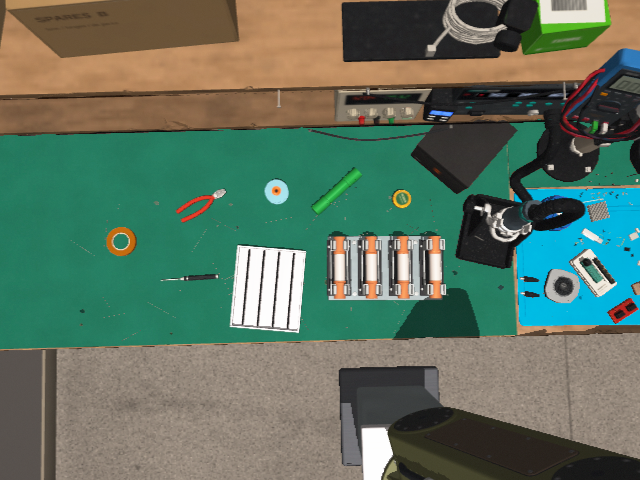

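View pics/side0.png

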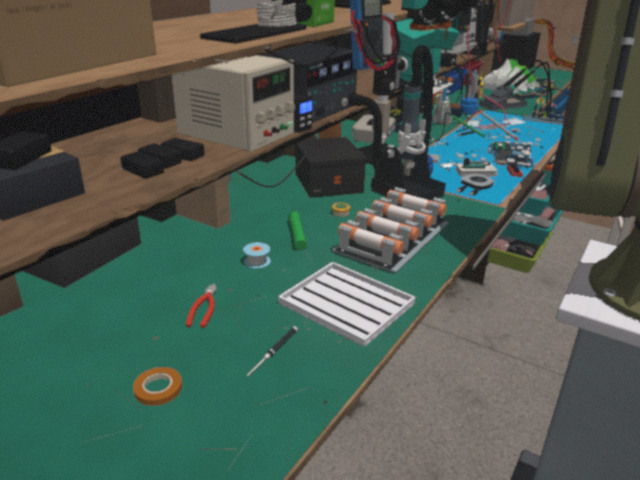

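Top view: the four fuses are at columns about 339, 372, 404 and 434 (row about 267) on the strip, and the tray is at (268,289). The driver is at (190,277), the reel at (276,191) and the pot at (402,198). Candidates for a wanted fuse: those four white/copper ones, and the green look-alike at (337,190), which I rule out. A dark stand at (485,230) is close to the strip's right end, so I'll check its height.

```bash
cat > h.py <<'E'
import numpy as np, cv2
from scipy import ndimage
def ray(c,u,v):
    d=np.linalg.inv(c["mtx"])@np.array([u,v,1.0]); T=c["cam_to_world"]
    return T[:3,3],T[:3,:3]@d
def plane(c,u,v,z):
    o,d=ray(c,u,v); return o+d*(z-o[2])/d[2]
def cloud(c):
    v,u=np.mgrid[:480,:640]; z=c["range_z"].astype(float)
    p=np.stack([u,v,np.ones_like(u)],-1)@np.linalg.inv(c["mtx"]).T*z[...,None]
    w=p@c["cam_to_world"][:3,:3].T+c["cam_to_world"][:3,3]; w[z==0]=np.nan; return w
def meet(c1,p1,c2,p2):
    o,d=ray(c1,*p1); q,e=ray(c2,*p2); t=np.linalg.lstsq(np.c_[d,-e],q-o,rcond=None)[0]
    a,b=o+d*t[0],q+e*t[1]; return (a+b)/2,np.linalg.norm(a-b)
E
python3 - <<'E'
from h import *
C={n:dict(np.load(f"{n}0.npz")) for n in("top","side")}
roi={"top":(325,450,230,305),"side":(325,455,185,270)}
for n,c in C.items():
    f=c["frame"].astype(int); hsv=cv2.cvtColor(c["frame"],cv2.COLOR_RGB2HSV)
    w=cloud(c); r=roi[n]; m=np.zeros((480,640),bool); s=np.s_[r[2]:r[3],r[0]:r[1]]
    cop=(hsv[...,0]<16)&(hsv[...,1]>110)&(hsv[...,2]>120)
    whi=(hsv[...,1]<60)&(hsv[...,2]>165)
    for nm,k in(("cop",cop),("whi",whi)):
        m[:]=0; m[s]=k[s]; L,N=ndimage.label(m)
        for i in range(1,N+1):
            v,u=np.where(L==i)
            if len(v)<25: continue
            P=w[L==i]; print(n,nm,len(v),"uv",u.mean().round(1),v.mean().round(1),"span",u.min(),u.max(),v.min(),v.max(),"xyz",np.nanmedian(P,0).round(1),"zmax",np.nanpercentile(P[:,2],95).round(1))
w=cloud(C["top"])
hgt=w[...,2]
print("stand heights"); 
for y0 in range(-160,40,20):
    k=(abs(w[...,1]-y0)<10)&(w[...,0]>300)&(w[...,0]<720)
    print(y0,[(x0,int(np.nanmax(np.where(k&(abs(w[...,0]-x0)<20),hgt,-99)))) for x0 in range(320,720,40)])
# tray: bright walls
c=C["top"];hsv=cv2.cvtColor(c["frame"],cv2.COLOR_RGB2HSV)
m=((hsv[...,1]<60)&(hsv[...,2]>140)).astype(np.uint8); m[:,:222]=0;m[:,315:]=0;m[:235]=0;m[340:]=0
m=cv2.morphologyEx(m,cv2.MORPH_CLOSE,np.ones((9,9)))
ct=max(cv2.findContours(m,0,2)[0],key=cv2.contourArea); R=cv2.minAreaRect(ct); print("tray rect",R)
b=np.array([plane(c,*p,16) for p in cv2.boxPoints(R)]); print(b.round(1).tolist(), b.mean(0).round(1), [np.linalg.norm(b[i]-b[i-1]).round(1) for i in range(4)])
print("walltop z",np.nanpercentile(w[m>0][:,2],[5,50,98]))
E
```

```text
top cop 149 uv 339.2 244.7 span 334 345 236 253 xyz [566.7 200.2  58.7] zmax 63.4
top cop 144 uv 371.2 244.7 span 366 376 236 253 xyz [564.6 128.   58.5] zmax 62.9
top cop 146 uv 402.9 244.6 span 397 408 236 253 xyz [562.7  56.4  58.6] zmax 63.0
top cop 148 uv 434.9 244.9 span 429 440 236 253 xyz [560.4 -15.4  58.9] zmax 63.2
top cop 145 uv 339.4 289.5 span 334 345 281 298 xyz [465.9 202.9  58.8] zmax 62.8
top cop 144 uv 371.4 289.2 span 366 377 281 298 xyz [465.9 131.4  59.3] zmax 62.5
top cop 144 uv 403.6 289.0 span 398 408 281 297 xyz [463.9  58.9  59. ] zmax 63.2
top cop 136 uv 436.0 289.3 span 430 441 281 297 xyz [460.9 -13.4  58.9] zmax 62.9
top whi 1543 uv 383.7 271.0 span 329 428 236 299 xyz [503.6  93.3   9. ] zmax 57.7
top whi 35 uv 429.4 243.6 span 427 432 239 249 xyz [563.3  -3.5  61.9] zmax 66.5
top whi 38 uv 441.8 244.0 span 440 444 239 249 xyz [562.2 -28.3  62.1] zmax 67.0
top whi 270 uv 339.5 267.0 span 335 344 254 280 xyz [517.1 200.7  57.5] zmax 62.2
top whi 280 uv 371.3 266.6 span 366 376 254 280 xyz [517.2 129.6  56.7] zmax 61.8
top whi 282 uv 403.1 266.2 span 398
[... 2478 characters left out ...]
 (640, 8), (680, 5)]
-20 [(320, -99), (360, 6), (400, 5), (440, 66), (480, 66), (520, 64), (560, 67), (600, 63), (640, 6), (680, 8)]
0 [(320, -99), (360, 5), (400, 6), (440, 67), (480, 68), (520, 62), (560, 67), (600, 55), (640, 6), (680, 7)]
20 [(320, -99), (360, 4), (400, 7), (440, 17), (480, 17), (520, 15), (560, 15), (600, 13), (640, 9), (680, 20)]
tray rect ((264.56207275390625, 288.25518798828125), (79.72366333007812, 82.13198852539062), 4.763641834259033)
[[390.4, 475.0, 16.0], [579.1, 456.4, 16.0], [558.5, 271.7, 16.0], [370.2, 292.4, 16.0]] [474.5 373.9  16. ] [np.float64(183.7), np.float64(189.6), np.float64(185.8), np.float64(189.4)]
walltop z [-0.99747618  3.56853855 16.44272607]
```

```bash
cat >> h.py <<'E'
from scipy.spatial.transform import Rotation as Ro
def go(x,y,z,yaw):
    "tool-frame shift (rows of full scale) once the tool points down at yaw; turn about tool z in full scales"
    from cell import manip
    s=manip.read_state(); R=Ro.from_euler("xyz",[np.pi,0,yaw]); R0=Ro.from_euler("xyz",s["eef_rot"])
    print("turn/45deg",(np.degrees((R0.inv()*R).as_rotvec())/45).round(3),"shift/40",(R.inv().apply(np.array([x,y,z])-s["eef_pos"])/40).round(3),"pos",s["eef_pos"].round(1),"t",round(s["clock"],2))
E
python3 - <<'E'
from h import *
C={n:dict(np.load(f"{n}0.npz")) for n in("top","side")}
T=[(339.5,267),(371.3,266.6),(403.1,266.2),(435.3,266.6)]; S=[(368.9,234.8),(385.7,222),(400.9,210),(415,199.2)]
for t,s in zip(T,S): print(meet(C["top"],t,C["side"],s))
caps=[((339.2,244.7),(339.4,289.5)),((371.2,244.7),(371.4,289.2)),((402.9,244.6),(403.6,289)),((434.9,244.9),(436,289.3))]
for a,b in caps:
    p,q=plane(C["top"],*a,60),plane(C["top"],*b,60); print("mid",((p+q)/2).round(1),"yaw",np.arctan2(*(p-q)[1::-1]).round(4))
for n in C:
    c=C[n];g=cv2.cvtColor(c["frame"],cv2.COLOR_RGB2GRAY);r=(225,312,238,340) if n=="top" else (272,422,258,345)
    hs=cv2.cvtColor(c["frame"],cv2.COLOR_RGB2HSV)
    m=((hs[...,1]<70)).astype(np.uint8);k=np.zeros_like(m);k[r[2]:r[3],r[0]:r[1]]=m[r[2]:r[3],r[0]:r[1]]
    m=cv2.morphologyEx(k,cv2.MORPH_OPEN,np.ones((3,3)))
    ct=max(cv2.findContours(m,0,2)[0],key=cv2.contourArea);h=cv2.convexHull(ct);q=cv2.approxPolyDP(h,0.04*cv2.arcLength(h,True),True)[:,0]
    b=np.array([plane(c,*p,16) for p in q]); print(n,q.tolist(),b.round(1).tolist(),b.mean(0).round(1),[np.linalg.norm(b[i]-b[i-1]).round(1) for i in range(len(b))])
    d=(g<70)&(hs[...,1]<120); e=np.zeros_like(d); e[r[2]:r[3],r[0]:r[1]]=d[r[2]:r[3],r[0]:r[1]]
    L,N=ndimage.label(e)
    for i in range(1,N+1):
        v,u=np.where(L==i)
        if len(v)>60:
            P=np.array([plane(c,a,bb,8) for a,bb in zip(u,v)]);print(n,"ridge",len(v),P.mean(0).round(1),"yaw",np.arctan2(*(cv2.fitLine(P[:,:2].astype(np.float32),2,0,.01,.01).ravel()[1::-1])).round(3),np.ptp(P,0).round(0), "range",np.nanmedian(cloud(c)[L==i],0).round(1))
go(510.6,-14.4,404,-0.027)
E
```

```text
(array([519.5270074 , 201.74818599,  54.8468667 ]), np.float64(5.051192095003473))
(array([518.06265261, 129.91013641,  54.54413274]), np.float64(4.152038562088105))
(array([516.76128003,  58.25044451,  54.95817923]), np.float64(3.674197420083781))
(array([514.40339824, -13.96190845,  54.84278667]), np.float64(4.850793573194509))
mid [517.1 201.3  60. ] yaw -0.0266
mid [515.4 129.6  60. ] yaw -0.031
mid [513.8  58.   60. ] yaw -0.0242
mid [511.1 -14.1  60. ] yaw -0.0196
top [[237, 245], [305, 251], [298, 332], [230, 326]] [[576.2, 436.0, 16.0], [557.8, 278.0, 16.0], [371.5, 299.0, 16.0], [389.6, 455.3, 16.0]] [473.8 367.1  16. ] [np.float64(187.7), np.float64(159.1), np.float64(187.5), np.float64(157.3)]
top ridge 90 [480.6 418.8   8. ] yaw -0.112 [172.  19.   0.] range [481.6 418.3   6.6]
top ridge 93 [477.1 384.1   8. ] yaw -0.112 [171.  20.   0.] range [479.4 385.2   6.5]
top ridge 95 [471.7 349.6   8. ] yaw -0.11 [171.  20.   0.] range [475.  350.3   6.8]
top ridge 95 [467.7 315.    8. ] yaw -0.11 [171.  20.   0.] range [471.7 315.5   5.9]
side [[278, 296], [335, 262], [415, 299], [359, 344]] [[578.7, 437.3, 16.0], [555.6, 277.5, 16.0], [369.8, 306.7, 16.0], [392.3, 473.4, 16.0]] [474.1 373.7  16. ] [np.float64(189.9), np.float64(161.5), np.float64(188.1), np.float64(168.1)]
side ridge 279 [491.7 221.7   8. ] yaw 0.327 [100.  63.   0.] range [488.5 225.3  10.7]
side ridge 122 [504.5 516.    8. ] yaw -1.542 [12. 48.  0.] range [504.6 516.    7.4]
turn/45deg [-0.001  0.     0.45 ] shift/40 [ 8.0060e+00 -1.2883e+01  4.0000e-03] pos [ 176.5 -520.9  404.2] t 0.1
```

{"name": "step_arm", "arguments": {"increments": [[[0, 0, 0.15, 0, 0, 0, -1], [0, 0, 0.15, 0, 0, 0, -1], [0, 0, 0.15, 0, 0, 0, -0.1], [0, 0, 0, 0.6, -1, 0, -0.1], [0, 0, 0, 0.6, -1, 0, -0.1]]]}}

```text
clock: 0.6
eef_pos: [226.7, -441.4, 403.9]
eef_rot: [-3.14, 0.0, -0.029]
wrist_force: [-0.4, 0.4, 0.6]
finger_gap: 73.8
finger_force: 0.0
```

{"name": "step_arm", "arguments": {"increments": [[[0, 0, 0, 0.6, -1, 0, -0.1], [0, 0, 0, 0.6, -1, 0, -0.1], [0, 0, 0, 0.6, -1, 0, -0.1], [0, 0, 0, 0.6, -1, 0, -0.1], [0, 0, 0, 0.6, -1, 0, -0.1]]]}}

```text
clock: 1.1
eef_pos: [352.5, -243.7, 404.6]
eef_rot: [-3.142, 0.0, -0.027]
wrist_force: [0.8, -0.3, -0.3]
finger_gap: 51.8
finger_force: 0.0
```

{"name": "step_arm", "arguments": {"increments": [[[0, 0, 0, 0.6, -1, 0.5, -0.1], [0, 0, 0, 0.7, -1, 0.5, -0.1], [0, 0, 0, 0.7, -1, 0.5, -0.1], [0, 0, 0, 0.7, -1, 0.5, -0.1], [0, 0, 0, 0.7, -1, 0, -0.1]]]}}

```text
clock: 1.6
eef_pos: [488.6, -54.1, 325.7]
eef_rot: [-3.141, 0.004, -0.027]
wrist_force: [-0.9, -1.2, 1.0]
finger_gap: 51.8
finger_force: 0.0
```

Run:
```python
from h import *
from cell import optics,manip
go(511,-14.2,300,-0.026); print(manip.read_state()["finger_gap"],manip.read_state()["eef_rot"])
c=optics.camera("wrist"); cv2.imwrite("pics/w1.png",c["frame"][...,::-1]); np.savez("w1.npz",**c); print(c["mtx"],c["cam_to_world"].round(3))
```

```text
turn/45deg [-0.001  0.005 -0.001] shift/40 [ 0.533 -1.01   0.642] pos [488.6 -54.1 325.7] t 1.6
51.77076525461595 [-3.14100278  0.0038459  -0.02675071]
[[371.64829954   0.         312.5689392 ]
 [  0.         371.64829954 237.01258747]
 [  0.           0.           1.        ]] [[-2.70000e-02 -9.72000e-01 -2.32000e-01  5.53943e+02]
 [-1.00000e+00  2.60000e-02  6.00000e-03 -5.49790e+01]
 [ 1.00000e-03  2.32000e-01 -9.73000e-01  3.04960e+02]
 [ 0.00000e+00  0.00000e+00  0.00000e+00  1.00000e+00]]
```

View pics/w1.png

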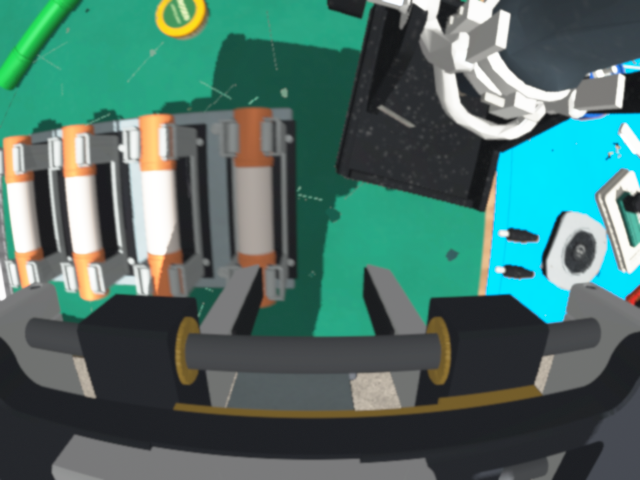

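The wrist view shows the rightmost fuse (white middle about (254,206)) next to the black stand at (420,110), with the green look-alike at (35,40), well clear. I'll centre over the rightmost fuse and measure it from there.

{"name": "step_arm", "arguments": {"increments": [[[0, 0, 0, 0.3, -0.5, 0.3, -0.1], [0, 0, 0, 0.2, -0.5, 0.3, -0.1], [0, 0, 0, 0, 0, 0, -0.1]]]}}

```text
clock: 1.95
eef_pos: [509.5, -14.8, 302.5]
eef_rot: [-3.141, 0.003, -0.024]
wrist_force: [0.6, 0.4, 1.2]
finger_gap: 51.9
finger_force: 0.0
```

```bash
cat >> h.py <<'E'
def wplane(c,u,v,z):
    K=c["mtx"]; a=np.array([u-K[0,2],v-K[1,2]])/K[0,0]; th=np.hypot(*a); T=c["cam_to_world"]
    d=T[:3,:3]@np.r_[a/th*np.sin(th),np.cos(th)]; return T[:3,3]+d*(z-T[2,3])/d[2]
def wpix(c,P):
    T=c["cam_to_world"]; q=T[:3,:3].T@(np.array(P)-T[:3,3]); th=np.arctan2(np.hypot(*q[:2]),q[2])
    return c["mtx"][:2,2]+c["mtx"][0,0]*th*q[:2]/np.hypot(*q[:2])
E
python3 - <<'E'
from h import *
from cell import optics,manip
go(511,-14.2,228,-0.026)
c2=optics.camera("wrist"); cv2.imwrite("pics/w2.png",c2["frame"][...,::-1]); c1=dict(np.load("w1.npz"))
for c,near in((c1,None),(c2,None)):
    hs=cv2.cvtColor(c["frame"],cv2.COLOR_RGB2HSV); k=((hs[...,1]<50)&(hs[...,2]>125)).astype(np.uint8)
    p=wpix(c,(511+12,-14.2,58)); print("pred",p.round())
    m=np.zeros_like(k); x,y=p.astype(int); m[y-40:y+40,x-28:x+28]=k[y-40:y+40,x-28:x+28]
    L,N=ndimage.label(cv2.morphologyEx(m,cv2.MORPH_OPEN,np.ones((7,7)))); i=1+np.argmax(ndimage.sum(L>0,L,range(1,N+1)))
    v,u=np.where(L==i); r=[(u[v==vv].min(),u[v==vv].max()) for vv in range(int(np.median(v))-8,int(np.median(v))+9,4)]
    print(u.min(),u.max(),v.min(),v.max(),r)
    for a,b in r[2:3]:
        vv=np.median(v)
        for z in(48,60): print(z,((wplane(c,a,vv,z)+wplane(c,b,vv,z))/2).round(1),(wplane(c,a,vv,z)-wplane(c,b,vv,z)).round(1))
E
```

```text
turn/45deg [-0.     0.004  0.002] shift/40 [ 0.036 -0.017  1.862] pos [509.5 -14.8 302.5] t 1.95
pred [253. 198.]
234 271 168 237 [(np.int64(235), np.int64(270)), (np.int64(235), np.int64(270)), (np.int64(235), np.int64(270)), (np.int64(235), np.int64(270)), (np.int64(236), np.int64(270))]
48 [519.2 -11.8  48. ] [ 0.9 25.   0. ]
60 [520.8 -13.9  60. ] [ 0.9 23.9  0. ]
pred [312. 235.]
293 330 203 274 [(np.int64(293), np.int64(330)), (np.int64(294), np.int64(330)), (np.int64(294), np.int64(330)), (np.int64(294), np.int64(330)), (np.int64(294), np.int64(330))]
48 [518.8 -14.   48. ] [ 0.6 23.3  0. ]
60 [521.7 -14.1  60. ] [ 0.5 22.1  0. ]
```

{"name": "step_arm", "arguments": {"increments": [[[0, 0, 0, 0.04, 0, 0.6, -0.1], [0, 0, 0, 0, 0, 0.6, -0.1], [0, 0, 0, 0, 0, 0.4, -0.1], [0, 0, 0, 0, 0, 0.2, -0.1], [0, 0, 0, 0, 0, 0.06, -0.1]]], "newtons": 25}}

```text
clock: 2.5
eef_pos: [510.8, -17.2, 229.6]
eef_rot: [-3.142, 0.0, -0.027]
wrist_force: [-0.5, -0.8, -0.0]
finger_gap: 51.7
finger_force: 0.0
```

{"name": "step_arm", "arguments": {"increments": [[[0, 0, 0, 0, 0, 0, 0.2], [0, 0, 0, 0, 0, 0, 0.3], [0, 0, 0, 0, 0, 0, 0.6], [0, 0, 0, 0, 0, 0, 0.6], [0, 0, 0, 0, 0, 0, 0.6]]]}}

```text
clock: 3.0
eef_pos: [511.1, -15.6, 230.8]
eef_rot: [-3.14, -0.001, -0.027]
wrist_force: [-2.5, 10.6, 9.8]
finger_gap: 24.2
finger_force: 25.0
```

{"name": "step_arm", "arguments": {"increments": [[[0, 0, 0, 0, -0.04, 0, 0.6], [0, 0, 0, 0, 0, 0, 0.6], [0, 0, 0, 0, 0, 0, 0.6]]]}}

```text
clock: 3.3
eef_pos: [511.2, -15.0, 230.8]
eef_rot: [3.141, -0.001, -0.026]
wrist_force: [-3.4, -2.0, 9.1]
finger_gap: 24.2
finger_force: 25.0
```

{"name": "step_arm", "arguments": {"increments": [[[0, 0, 0, 0, 0, -0.03, 0.6], [0, 0, 0, 0, 0, 0, 0.6]]]}}

```text
clock: 3.5
eef_pos: [511.1, -14.9, 230.9]
eef_rot: [3.141, -0.001, -0.026]
wrist_force: [3.9, -1.8, -4.7]
finger_gap: 24.3
finger_force: 25.0
```

{"name": "step_arm", "arguments": {"increments": [[[0, 0, 0, 0, 0, -0.03, 0.6], [0, 0, 0, 0, 0, 0, 0.6]]]}}

```text
clock: 3.7
eef_pos: [511.1, -14.7, 231.3]
eef_rot: [-3.141, -0.0, -0.027]
wrist_force: [9.9, 1.2, -16.0]
finger_gap: 23.9
finger_force: 25.0
```

At −16 N it rose less than 0.5 mm, so this one is sound. I'll relax the pull, release and move to the next fuse.

{"name": "step_arm", "arguments": {"increments": [[[0, 0, 0, 0, 0, 0.04, 0.6], [0, 0, 0, 0, 0, 0, 0.3], [0, 0, 0, 0, 0, 0, -0.1], [0, 0, 0, 0, 0, 0, -0.1], [0, 0, 0, 0, 0, 0, -0.1]]]}}

```text
clock: 4.2
eef_pos: [510.9, -14.9, 230.5]
eef_rot: [-3.142, 0.0, -0.027]
wrist_force: [-1.0, 0.3, -0.2]
finger_gap: 50.6
finger_force: 0.0
```

{"name": "step_arm", "arguments": {"increments": [[[0, 0, 0, 0, 0, -0.8, -0.1], [0, 0, 0, 0, 0, -1, -0.1], [0, 0, 0, 0, -0.9, 0, -0.1], [0, 0, 0, 0, -0.85, 0, -0.1], [0, 0, 0, 0, 0, 0, -0.1]]]}}

```text
clock: 4.7
eef_pos: [512.7, 57.7, 302.8]
eef_rot: [-3.141, -0.001, -0.024]
wrist_force: [0.5, -0.1, 0.5]
finger_gap: 51.4
finger_force: 0.0
```

Run:
```python
from h import *
go(513.5,57.8,228,-0.026)
```

```text
turn/45deg [-0.001 -0.001  0.003] shift/40 [ 0.021 -0.003  1.87 ] pos [512.7  57.7 302.8] t 4.7
```

{"name": "step_arm", "arguments": {"increments": [[[0, 0, 0, 0.02, 0, 0.6, -0.1], [0, 0, 0, 0, 0, 0.6, -0.1], [0, 0, 0, 0, 0, 0.4, -0.1], [0, 0, 0, 0, 0, 0.2, -0.1], [0, 0, 0, 0, 0, 0, -0.1]]]}}

```text
clock: 5.2
eef_pos: [513.5, 54.7, 229.7]
eef_rot: [3.141, 0.002, -0.027]
wrist_force: [0.2, 0.1, -0.3]
finger_gap: 51.7
finger_force: 0.0
```

{"name": "step_arm", "arguments": {"increments": [[[0, 0, 0, 0, 0, 0, 0.2], [0, 0, 0, 0, 0, 0, 0.3], [0, 0, 0, 0, 0, 0, 0.6], [0, 0, 0, 0, 0, 0, 0.6], [0, 0, 0, 0, 0, 0, 0.6]]]}}

```text
clock: 5.7
eef_pos: [513.8, 55.3, 231.3]
eef_rot: [-3.141, -0.001, -0.027]
wrist_force: [-1.4, 3.8, 6.2]
finger_gap: 24.1
finger_force: 25.0
```

{"name": "step_arm", "arguments": {"increments": [[[0, 0, 0, 0, -0.03, -0.02, 0.6], [0, 0, 0, 0, 0, 0, 0.6]]]}}

```text
clock: 5.9
eef_pos: [513.7, 56.4, 231.3]
eef_rot: [-3.142, -0.0, -0.027]
wrist_force: [0.9, 1.9, -1.0]
finger_gap: 24.6
finger_force: 25.0
```

{"name": "step_arm", "arguments": {"increments": [[[0, 0, 0, 0, 0, -0.03, 0.6], [0, 0, 0, 0, 0, 0, 0.6]]]}}

```text
clock: 6.1
eef_pos: [513.7, 56.3, 232.4]
eef_rot: [3.142, 0.0, -0.027]
wrist_force: [2.2, 0.9, -4.3]
finger_gap: 24.1
finger_force: 25.0
```

{"name": "step_arm", "arguments": {"increments": [[[0, 0, 0, 0, 0, -0.03, 0.6], [0, 0, 0, 0, 0, 0, 0.6]]]}}

```text
clock: 6.3
eef_pos: [513.6, 56.2, 233.6]
eef_rot: [3.142, 0.0, -0.027]
wrist_force: [1.7, 1.1, -5.7]
finger_gap: 24.6
finger_force: 25.0
```

It rises at about 4–6 N, so this one is slack. I'll keep lifting gently.

{"name": "step_arm", "arguments": {"increments": [[[0, 0, 0, 0, 0, -0.05, 0.6], [0, 0, 0, 0, 0, -0.05, 0.6], [0, 0, 0, 0, 0, 0, 0.6]]]}}

```text
clock: 6.6
eef_pos: [513.6, 56.3, 238.0]
eef_rot: [-3.142, 0.0, -0.027]
wrist_force: [0.9, 1.2, -3.4]
finger_gap: 24.0
finger_force: 25.0
```

{"name": "step_arm", "arguments": {"increments": [[[0, 0, 0, 0, 0, -0.1, 0.6], [0, 0, 0, 0, 0, -0.1, 0.6], [0, 0, 0, 0, 0, -0.1, 0.6], [0, 0, 0, 0, 0, -0.1, 0.6], [0, 0, 0, 0, 0, 0, 0.6]]]}}

```text
clock: 7.1
eef_pos: [513.7, 56.3, 254.6]
eef_rot: [-3.142, -0.001, -0.027]
wrist_force: [-2.3, 1.5, 2.1]
finger_gap: 24.1
finger_force: 25.0
```

{"name": "step_arm", "arguments": {"increments": [[[0, 0, 0, 0, 0, -0.3, 0.6], [0, 0, 0, 0, 0, -0.6, 0.6], [0, 0, 0, 0, 0, -0.8, 0.6], [0, 0, 0, 0, 0, 0, 0.6], [0, 0, 0, 0, 0, 0, 0.6]]]}}

```text
clock: 7.6
eef_pos: [513.6, 56.2, 322.2]
eef_rot: [3.142, -0.001, -0.027]
wrist_force: [-0.4, 0.0, -1.5]
finger_gap: 24.4
finger_force: 25.0
```

Run:
```python
from h import *
from cell import optics
# slot at tray y=-35 (near strip) and 0
t=np.array([474.2,367.0]);a=-0.111
for y in(-35,0,35): print(y,(t+y*np.array([-np.sin(a),np.cos(a)])).round(1))
p=t+35*np.array([-np.sin(a),np.cos(a)]); go(*p,310,a)
c=optics.camera("wrist"); cv2.imwrite("pics/w3.png",c["frame"][...,::-1])
```

```text
-35 [470.3 332.2]
0 [474.2 367. ]
35 [478.1 401.8]
turn/45deg [-0.    -0.002  0.107] shift/40 [-1.84  -8.489  0.304] pos [513.6  56.2 322.2] t 7.6
```

View pics/w3.png

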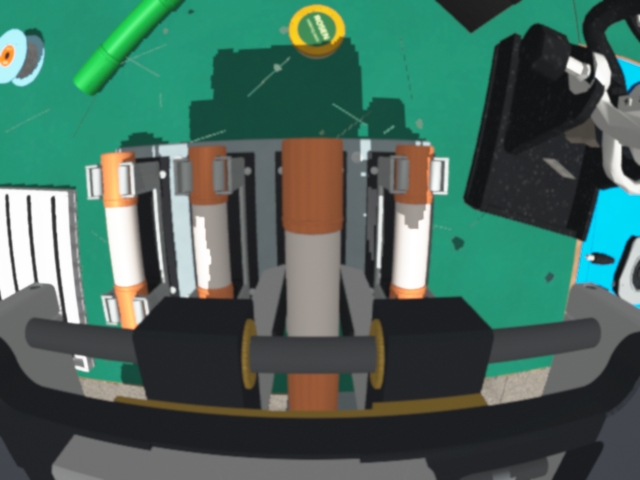

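The white/copper fuse hangs level in the fingers at (313,270). To clear the tray ridges (tips above z = 8) I need to hold it about 9 mm lower on the pads. So I'll set it back on the empty slack clip, regrip 9 mm higher and then carry it.

{"name": "step_arm", "arguments": {"increments": [[[0, 0, 0, 0, 0, 0.8, 0.6], [0, 0, 0, 0, 0, 0.6, 0.6], [0, 0, 0, 0, 0, 0.3, 0.6], [0, 0, 0, 0, 0, 0.05, 0.6], [0, 0, 0, 0, 0, 0, 0.6]]]}}

```text
clock: 8.15
eef_pos: [513.6, 56.3, 251.5]
eef_rot: [3.142, 0.002, -0.027]
wrist_force: [-4.7, 1.0, 0.3]
finger_gap: 24.3
finger_force: 25.0
```

{"name": "step_arm", "arguments": {"increments": [[[0, 0, 0, 0, 0, 0.05, 0.6], [0, 0, 0, 0, 0, 0.05, 0.6], [0, 0, 0, 0, 0, 0, 0.6]]]}}

```text
clock: 8.45
eef_pos: [513.8, 56.3, 248.0]
eef_rot: [-3.142, -0.001, -0.027]
wrist_force: [-2.3, 1.5, -0.9]
finger_gap: 24.4
finger_force: 25.0
```

{"name": "step_arm", "arguments": {"increments": [[[0, 0, 0, 0, 0, 0.05, 0.6], [0, 0, 0, 0, 0, 0.05, 0.6], [0, 0, 0, 0, 0, 0, 0.6]]]}}

```text
clock: 8.75
eef_pos: [513.8, 56.2, 243.5]
eef_rot: [3.142, -0.0, -0.027]
wrist_force: [0.9, 0.4, -2.8]
finger_gap: 24.1
finger_force: 25.0
```

{"name": "step_arm", "arguments": {"increments": [[[0, 0, 0, 0, 0, 0.1, 0.6], [0, 0, 0, 0, 0, 0.1, 0.6], [0, 0, 0, 0, 0, 0.06, 0.6], [0, 0, 0, 0, 0, 0, 0.6]]]}}

```text
clock: 9.15
eef_pos: [513.7, 56.2, 232.8]
eef_rot: [3.142, 0.0, -0.027]
wrist_force: [1.6, 1.6, -5.3]
finger_gap: 24.4
finger_force: 25.0
```

{"name": "step_arm", "arguments": {"increments": [[[0, 0, 0, 0, 0, 0, 0.3], [0, 0, 0, 0, 0, 0, 0.2], [0, 0, 0, 0, 0, -0.1, 0.2], [0, 0, 0, 0, 0, -0.12, 0.2], [0, 0, 0, 0, 0, 0, 0.6]]]}}

```text
clock: 9.65
eef_pos: [513.9, 56.2, 243.1]
eef_rot: [-3.142, -0.001, -0.027]
wrist_force: [0.1, 0.3, -1.1]
finger_gap: 32.9
finger_force: 0.0
```

{"name": "step_arm", "arguments": {"increments": [[[0, 0, 0, 0, 0, 0, 0.6], [0, 0, 0, 0, 0, 0, 0.6], [0, 0, 0, 0, 0, -0.05, 0.6], [0, 0, 0, 0, 0, -0.05, 0.6], [0, 0, 0, 0, 0, 0, 0.6]]]}}

```text
clock: 10.15
eef_pos: [513.7, 56.3, 246.0]
eef_rot: [-3.142, 0.0, -0.027]
wrist_force: [3.4, 1.3, -3.9]
finger_gap: 24.4
finger_force: 25.0
```

{"name": "step_arm", "arguments": {"increments": [[[0, 0, 0, 0, 0, -0.1, 0.6], [0, 0, 0, 0, 0, -0.1, 0.6], [0, 0, 0, 0, 0, -0.1, 0.6], [0, 0, 0, 0, 0, -0.1, 0.6], [0, 0, 0, 0, 0, 0, 0.6]]]}}

```text
clock: 10.65
eef_pos: [513.6, 56.3, 262.9]
eef_rot: [-3.142, -0.0, -0.027]
wrist_force: [-2.1, 0.3, 2.5]
finger_gap: 24.3
finger_force: 25.0
```

{"name": "step_arm", "arguments": {"increments": [[[0, 0, 0, 0, 0, -0.4, 0.6], [0, 0, 0, 0, 0, -0.7, 0.6], [0, 0, 0, 0, 0, -0.5, 0.6], [0, 0, 0.1, 0, 0, 0, 0.6], [0, 0, 0, 0, 0, 0, 0.6]]]}}

```text
clock: 11.15
eef_pos: [513.6, 56.2, 326.5]
eef_rot: [3.142, -0.001, -0.107]
wrist_force: [-0.8, -0.2, -1.8]
finger_gap: 24.4
finger_force: 25.0
```

Run:
```python
from h import *
from cell import manip
t=np.array([474.2,367.0]);a=-0.111; p=t+38*np.array([-np.sin(a),np.cos(a)]); print(p,manip.read_state()["finger_gap"],manip.read_state()["wrist_force"]); go(*p,212.6,a)
```

```text
[478.40934367 404.76614126] 24.39784594812682 [-0.83343942 -0.21274293 -1.78703557]
turn/45deg [ 0.    -0.001  0.006] shift/40 [-1.84  -8.563  2.847] pos [513.6  56.2 326.5] t 11.15
```

{"name": "step_arm", "arguments": {"increments": [[[0, 0, 0, -0.18, -0.6, 0, 0.6], [0, 0, 0, -0.18, -0.9, 0, 0.6], [0, 0, 0, -0.18, -0.9, 0, 0.6], [0, 0, 0, -0.18, -0.9, 0, 0.6], [0, 0, 0, -0.18, -0.9, 0, 0.6]]]}}

```text
clock: 11.65
eef_pos: [495.1, 228.5, 325.5]
eef_rot: [3.141, 0.001, -0.103]
wrist_force: [-0.5, -0.4, -2.0]
finger_gap: 24.5
finger_force: 25.0
```

{"name": "step_arm", "arguments": {"increments": [[[0, 0, 0, -0.18, -0.9, 0, 0.6], [0, 0, 0, -0.18, -0.9, 0, 0.6], [0, 0, 0, -0.18, -0.9, 0.3, 0.6], [0, 0, 0, -0.18, -0.9, 0.4, 0.6], [0, 0, 0, -0.2, -0.75, 0.4, 0.6]]]}}

```text
clock: 12.15
eef_pos: [476.7, 405.7, 280.8]
eef_rot: [3.141, 0.0, -0.102]
wrist_force: [-0.3, -0.1, -1.0]
finger_gap: 24.6
finger_force: 25.0
```

{"name": "step_arm", "arguments": {"increments": [[[0, 0, 0, 0, 0, 0, 0.6], [0, 0, 0, 0, 0, 0, 0.6]]]}}

```text
clock: 12.35
eef_pos: [476.9, 404.2, 281.0]
eef_rot: [3.14, 0.001, -0.103]
wrist_force: [0.6, -0.3, -1.9]
finger_gap: 24.4
finger_force: 25.0
```

Run:
```python
from h import *
from cell import manip,optics
t=np.array([474.2,367.0]);a=-0.111; p=t+38*np.array([-np.sin(a),np.cos(a)]); go(*p,212.6,a); print(manip.read_state()["finger_gap"])
c=optics.camera("wrist"); cv2.imwrite("pics/w4.png",c["frame"][...,::-1])
for n in(-52.5,-17.5,17.5,52.5):
    q=t+n*np.array([-np.sin(a),np.cos(a)])+40*np.array([np.cos(a),np.sin(a)]); print(n,wpix(c,(*q,8)).round())
```

```text
turn/45deg [0.002 0.002 0.011] shift/40 [ 0.035 -0.018  1.709] pos [476.9 404.2 281. ] t 12.35
24.414002318694326
-52.5 [440. 189.]
-17.5 [392. 188.]
17.5 [342. 187.]
52.5 [291. 186.]
```

View pics/w4.png

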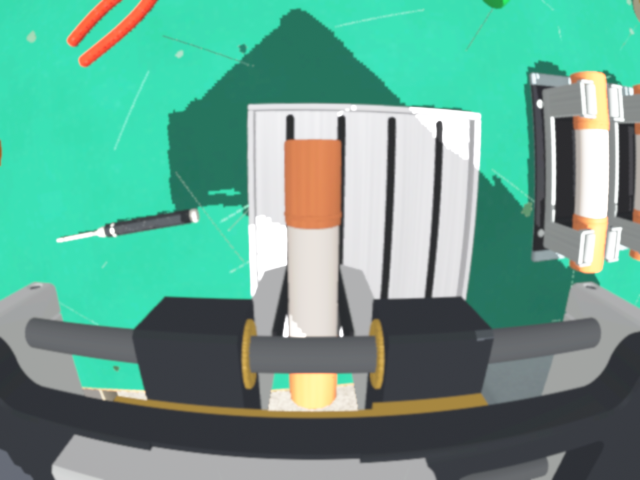

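The ridges at row 188 show at columns 290, 341, 390 and 438, against predictions of 291, 342, 392 and 440. The fuse at column 313 is over the leftmost slot, so I'll lower it.

{"name": "step_arm", "arguments": {"increments": [[[0, 0, 0.01, 0.03, 0, 0.5, 0.6], [0, 0, 0, 0, 0, 0.5, 0.6], [0, 0, 0, 0, 0, 0.3, 0.6], [0, 0, 0, 0, 0, 0.2, 0.6], [0, 0, 0, 0, 0, 0, 0.6]]]}}

```text
clock: 12.9
eef_pos: [478.5, 403.5, 221.6]
eef_rot: [3.141, 0.001, -0.113]
wrist_force: [-0.1, 0.4, -1.6]
finger_gap: 24.5
finger_force: 25.0
```

{"name": "step_arm", "arguments": {"increments": [[[0, 0, 0, 0, 0, 0.05, 0.6], [0, 0, 0, 0, 0, 0.05, 0.6], [0, 0, 0, 0, 0, 0, 0.6]]]}}

```text
clock: 13.2
eef_pos: [478.4, 403.9, 218.4]
eef_rot: [-3.141, -0.0, -0.113]
wrist_force: [-0.2, 0.0, -1.4]
finger_gap: 24.3
finger_force: 25.0
```

{"name": "step_arm", "arguments": {"increments": [[[0, 0, 0, 0, 0, 0.04, 0.6], [0, 0, 0, 0, 0, 0, 0.6]]]}}

```text
clock: 13.4
eef_pos: [478.3, 403.9, 216.5]
eef_rot: [-3.142, -0.0, -0.113]
wrist_force: [0.6, -0.0, -1.8]
finger_gap: 24.5
finger_force: 25.0
```

{"name": "step_arm", "arguments": {"increments": [[[0, 0, 0, 0, 0, 0.04, 0.6], [0, 0, 0, 0, 0, 0.04, 0.6], [0, 0, 0, 0, 0, 0, 0.6]]]}}

```text
clock: 13.7
eef_pos: [478.3, 403.8, 213.0]
eef_rot: [3.141, 0.0, -0.113]
wrist_force: [0.0, 0.2, -2.3]
finger_gap: 24.6
finger_force: 25.0
```

{"name": "step_arm", "arguments": {"increments": [[[0, 0, 0, 0, 0, 0.04, 0.6], [0, 0, 0, 0, 0, 0, 0.6]]]}}

```text
clock: 13.9
eef_pos: [478.4, 404.0, 212.1]
eef_rot: [-3.141, -0.0, -0.113]
wrist_force: [-1.5, -1.2, 3.1]
finger_gap: 24.3
finger_force: 25.0
```

Contact is at 212.1, as predicted. Releasing gently.

{"name": "step_arm", "arguments": {"increments": [[[0, 0, 0, 0, 0, -0.02, 0.45], [0, 0, 0, 0, 0, 0, 0.35], [0, 0, 0, 0, 0, 0, 0.25], [0, 0, 0, 0, 0, 0, 0.25], [0, 0, 0, 0, 0, -0.2, 0.25]]]}}

```text
clock: 14.4
eef_pos: [478.2, 403.7, 219.8]
eef_rot: [3.14, 0.001, -0.113]
wrist_force: [-1.1, -1.3, 0.0]
finger_gap: 35.4
finger_force: 0.0
```

{"name": "step_arm", "arguments": {"increments": [[[0, 0, 0, 0, 0, -0.8, 0.1], [0, 0, 0, 0, 0, -1, -0.1], [0, 0, 0, 0, 0, -0.5, -0.1], [0, 0, -0.1, 0.3, 0.9, 0, -0.1], [0, 0, 0, 0.3, 0.9, 0, -0.1]]]}}

```text
clock: 14.9
eef_pos: [496.6, 330.0, 313.8]
eef_rot: [-3.141, -0.002, -0.03]
wrist_force: [0.5, 0.1, 0.2]
finger_gap: 51.8
finger_force: 0.0
```

Run:
```python
from h import *
from cell import manip,optics
go(515.4,128.6,240,-0.026); print(manip.read_state()["finger_gap"])
c=optics.camera("wrist"); cv2.imwrite("pics/w5.png",c["frame"][...,::-1])
```

```text
turn/45deg [-0.001 -0.002 -0.005] shift/40 [0.6   5.02  1.845] pos [496.6 330.  313.8] t 14.9
51.77586143411548
```

View pics/w5.png

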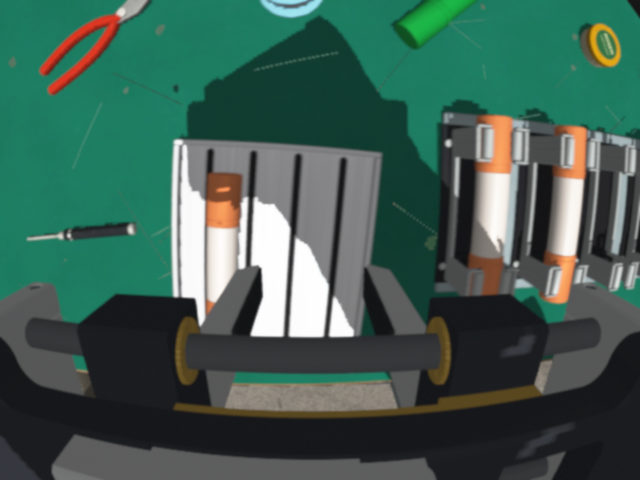

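The first fuse lies in the leftmost tray slot at (223,245), between ridges at 210 and 253. Next I'll test the fuse at y ≈ 129.

{"name": "step_arm", "arguments": {"increments": [[[0, 0, 0, 0.12, 1, 0, -0.1], [0, 0, 0, 0.12, 1, 0, -0.1], [0, 0, 0, 0.12, 1, 0, -0.1], [0, 0, 0, 0.12, 1, 0, -0.1], [0, 0, 0, 0.12, 1, 0, -0.1]]]}}

```text
clock: 15.45
eef_pos: [514.0, 128.1, 313.2]
eef_rot: [-3.141, -0.001, -0.035]
wrist_force: [1.6, 0.5, 0.9]
finger_gap: 51.4
finger_force: 0.0
```

{"name": "step_arm", "arguments": {"increments": [[[0, 0, 0, 0, 0, 0.6, -0.1], [0, 0, 0, 0, 0, 0.6, -0.1], [0, 0, 0, 0, 0, 0.4, -0.1], [0, 0, 0, 0, 0, 0.2, -0.1], [0, 0, 0, 0, 0, 0, -0.1]]]}}

```text
clock: 15.95
eef_pos: [514.0, 129.7, 240.2]
eef_rot: [3.141, 0.001, -0.035]
wrist_force: [-0.1, -0.2, -0.6]
finger_gap: 51.7
finger_force: 0.0
```

Run:
```python
from h import *
go(515.4,128.8,239,-0.026)
```

```text
turn/45deg [ 0.     0.001 -0.011] shift/40 [0.035 0.021 0.029] pos [514.  129.7 240.2] t 15.95
```

{"name": "step_arm", "arguments": {"increments": [[[0, 0, -0.01, 0.03, 0.02, 0.02, 0.2], [0, 0, 0, 0, 0, 0, 0.3], [0, 0, 0, 0, 0, 0, 0.6], [0, 0, 0, 0, 0, 0, 0.6], [0, 0, 0, 0, 0, 0, 0.6]]]}}

```text
clock: 16.45
eef_pos: [515.3, 129.2, 240.3]
eef_rot: [-3.141, -0.001, -0.027]
wrist_force: [-1.2, 4.0, 4.3]
finger_gap: 24.3
finger_force: 25.0
```

{"name": "step_arm", "arguments": {"increments": [[[0, 0, 0, 0, 0, -0.03, 0.6], [0, 0, 0, 0, 0, 0, 0.6]]]}}

```text
clock: 16.65
eef_pos: [515.3, 129.0, 240.5]
eef_rot: [-3.141, -0.001, -0.027]
wrist_force: [3.9, 4.7, -7.3]
finger_gap: 24.1
finger_force: 25.0
```

{"name": "step_arm", "arguments": {"increments": [[[0, 0, 0, 0, 0, -0.02, 0.6], [0, 0, 0, 0, 0, 0, 0.6]]]}}

```text
clock: 16.85
eef_pos: [515.3, 128.8, 240.6]
eef_rot: [3.142, -0.0, -0.027]
wrist_force: [8.7, 3.0, -15.7]
finger_gap: 24.1
finger_force: 25.0
```

It held at 15.7 N with no movement, so this one is sound too. The last fuse should be slack; I'll still feel for it.

{"name": "step_arm", "arguments": {"increments": [[[0, 0, 0, 0, 0, 0.04, 0.6], [0, 0, 0, 0, 0, 0, 0.3], [0, 0, 0, 0, 0, 0, -0.1], [0, 0, 0, 0, 0, 0, -0.1], [0, 0, 0, 0, 0, 0, -0.1]]]}}

```text
clock: 17.35
eef_pos: [515.2, 128.7, 240.0]
eef_rot: [3.141, 0.0, -0.027]
wrist_force: [-0.1, 0.7, 0.3]
finger_gap: 50.5
finger_force: 0.0
```

{"name": "step_arm", "arguments": {"increments": [[[0, 0, 0, 0, 0, -0.8, -0.1], [0, 0, 0, 0, 0, -1, -0.1], [0, 0, 0, 0, -0.9, 0, -0.1], [0, 0, 0, 0, -0.9, 0, -0.1], [0, 0, 0, 0, 0, 0, -0.1]]]}}

```text
clock: 17.85
eef_pos: [516.8, 203.6, 312.3]
eef_rot: [-3.141, -0.001, -0.024]
wrist_force: [-0.1, 0.2, 0.1]
finger_gap: 51.8
finger_force: 0.0
```

{"name": "step_arm", "arguments": {"increments": [[[0, 0, 0, 0, 0, 0.6, -0.1], [0, 0, 0, 0, 0, 0.6, -0.1], [0, 0, 0, 0, 0, 0.4, -0.1], [0, 0, 0, 0, 0, 0.15, -0.1], [0, 0, 0, 0, 0, 0, -0.1]]]}}

```text
clock: 18.35
eef_pos: [517.2, 200.5, 241.6]
eef_rot: [3.141, 0.001, -0.027]
wrist_force: [-0.1, 0.2, -0.0]
finger_gap: 51.3
finger_force: 0.0
```

Run:
```python
from h import *
go(517,200.8,239.5,-0.026)
```

```text
turn/45deg [ 0.001  0.002 -0.001] shift/40 [-0.004 -0.009  0.053] pos [517.2 200.5 241.6] t 18.35
```

{"name": "step_arm", "arguments": {"increments": [[[0, 0, 0, 0, 0, 0.04, 0.2], [0, 0, 0, 0, 0, 0, 0.3], [0, 0, 0, 0, 0, 0, 0.6], [0, 0, 0, 0, 0, 0, 0.6], [0, 0, 0, 0, 0, 0, 0.6]]]}}

```text
clock: 18.85
eef_pos: [517.3, 200.9, 241.0]
eef_rot: [-3.141, -0.001, -0.027]
wrist_force: [-0.4, 0.6, 4.0]
finger_gap: 24.1
finger_force: 25.0
```

{"name": "step_arm", "arguments": {"increments": [[[0, 0, 0, 0, 0, -0.03, 0.6], [0, 0, 0, 0, 0, 0, 0.6]]]}}

```text
clock: 19.05
eef_pos: [517.2, 200.8, 241.6]
eef_rot: [3.142, -0.0, -0.027]
wrist_force: [1.7, 0.7, -4.2]
finger_gap: 24.8
finger_force: 25.0
```

{"name": "step_arm", "arguments": {"increments": [[[0, 0, 0, 0, 0, -0.03, 0.6], [0, 0, 0, 0, 0, 0, 0.6]]]}}

```text
clock: 19.25
eef_pos: [517.2, 200.8, 242.8]
eef_rot: [3.142, 0.0, -0.027]
wrist_force: [2.3, 0.8, -4.2]
finger_gap: 24.0
finger_force: 25.0
```

It yields at 4 N, so it is slack. Lifting it out.

{"name": "step_arm", "arguments": {"increments": [[[0, 0, 0, 0, 0, -0.1, 0.6], [0, 0, 0, 0, 0, -0.1, 0.6], [0, 0, 0, 0, 0, -0.1, 0.6], [0, 0, 0, 0, 0, -0.1, 0.6], [0, 0, 0, 0, 0, -0.1, 0.6]]]}}

```text
clock: 19.75
eef_pos: [517.1, 200.9, 263.6]
eef_rot: [-3.141, 0.0, -0.027]
wrist_force: [-2.1, 0.2, 2.1]
finger_gap: 24.2
finger_force: 25.0
```

{"name": "step_arm", "arguments": {"increments": [[[0, 0, 0, 0, 0, -0.4, 0.6], [0, 0, 0, 0, 0, -0.7, 0.6], [0, 0, 0, 0, 0, -0.5, 0.6], [0, 0, 0.1, 0, 0, 0, 0.6], [0, 0, 0, 0, 0, 0, 0.6]]]}}

```text
clock: 20.25
eef_pos: [517.1, 200.7, 327.7]
eef_rot: [-3.141, -0.001, -0.107]
wrist_force: [-0.4, -0.1, -0.1]
finger_gap: 24.3
finger_force: 25.0
```

Run:
```python
from h import *
t=np.array([474.2,367.0]);a=-0.111; p=t-2.5*np.array([-np.sin(a),np.cos(a)]); print(p); go(*p,280,a)
```

```text
[473.9230695  364.51538544]
turn/45deg [-0.001 -0.001  0.006] shift/40 [-1.527 -3.95   1.192] pos [517.1 200.7 327.7] t 20.25
```

{"name": "step_arm", "arguments": {"increments": [[[0, 0, 0.01, -0.3, -0.75, 0, 0.6], [0, 0, 0, -0.3, -0.8, 0, 0.6], [0, 0, 0, -0.3, -0.8, 0.3, 0.6], [0, 0, 0, -0.3, -0.8, 0.4, 0.6], [0, 0, 0, -0.3, -0.8, 0.4, 0.6]]]}}

```text
clock: 20.75
eef_pos: [474.6, 365.7, 282.0]
eef_rot: [3.141, 0.0, -0.111]
wrist_force: [0.3, 0.1, -1.5]
finger_gap: 24.3
finger_force: 25.0
```

{"name": "step_arm", "arguments": {"increments": [[[0, 0, 0, 0, 0, 0, 0.6], [0, 0, 0, 0, 0, 0, 0.6]]]}}

```text
clock: 20.95
eef_pos: [474.9, 364.8, 282.1]
eef_rot: [3.14, 0.001, -0.11]
wrist_force: [0.1, -0.9, -0.6]
finger_gap: 24.1
finger_force: 25.0
```

Run:
```python
from h import *
from cell import manip,optics
t=np.array([474.2,367.0]);a=-0.111; p=t-2.5*np.array([-np.sin(a),np.cos(a)]); go(*p,210.5,a)
c=optics.camera("wrist"); cv2.imwrite("pics/w6.png",c["frame"][...,::-1])
c=optics.camera("top"); np.savez("top1.npz",**c); hs=cv2.cvtColor(c["frame"],cv2.COLOR_RGB2HSV)
```

```text
turn/45deg [0.002 0.001 0.001] shift/40 [-0.022  0.008  1.791] pos [474.9 364.8 282.1] t 20.95
```

View pics/w6.png

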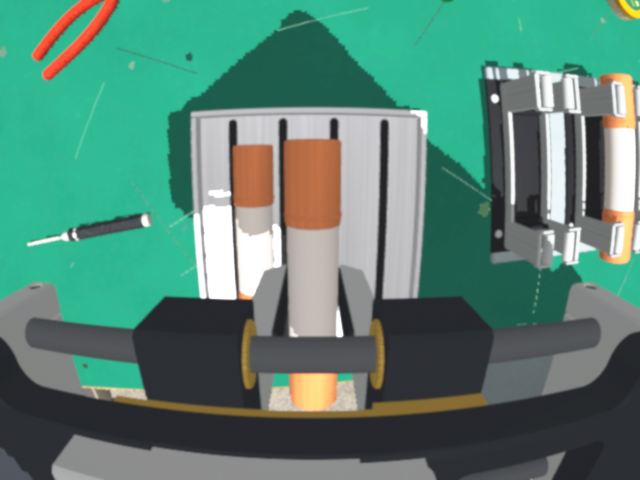

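The placed fuse (253,220) is in its slot, between ridges at 233 and 283. The held one (313,230) is over the next slot, between 283 and 334. Lowering with a slight bias away from the neighbour.

{"name": "step_arm", "arguments": {"increments": [[[0, 0, 0, -0.02, 0.04, 0.5, 0.6], [0, 0, 0, 0, 0, 0.5, 0.6], [0, 0, 0, 0, 0, 0.3, 0.6], [0, 0, 0, 0, 0, 0.2, 0.6], [0, 0, 0, 0, 0, 0, 0.6]]]}}

```text
clock: 21.55
eef_pos: [474.3, 362.6, 222.4]
eef_rot: [3.141, 0.001, -0.113]
wrist_force: [-0.3, -0.0, -1.0]
finger_gap: 24.4
finger_force: 25.0
```

{"name": "step_arm", "arguments": {"increments": [[[0, 0, 0, 0, 0, 0.06, 0.6], [0, 0, 0, 0, 0, 0.06, 0.6], [0, 0, 0, 0, 0, 0, 0.6]]]}}

```text
clock: 21.85
eef_pos: [474.2, 363.0, 218.3]
eef_rot: [-3.141, -0.0, -0.113]
wrist_force: [0.3, -0.0, -0.7]
finger_gap: 23.9
finger_force: 25.0
```

{"name": "step_arm", "arguments": {"increments": [[[0, 0, 0, 0, 0, 0.05, 0.6], [0, 0, 0, 0, 0, 0.04, 0.6], [0, 0, 0, 0, 0, 0, 0.6]]]}}

```text
clock: 22.15
eef_pos: [474.1, 363.0, 214.3]
eef_rot: [3.141, 0.0, -0.113]
wrist_force: [0.2, -0.6, -1.3]
finger_gap: 24.5
finger_force: 25.0
```

{"name": "step_arm", "arguments": {"increments": [[[0, 0, 0, 0, 0, 0.05, 0.6], [0, 0, 0, 0, 0, 0.02, 0.6], [0, 0, 0, 0, 0, 0, 0.6]]]}}

```text
clock: 22.45
eef_pos: [474.1, 363.0, 211.5]
eef_rot: [3.141, 0.0, -0.113]
wrist_force: [0.2, -0.6, -1.8]
finger_gap: 24.7
finger_force: 25.0
```

{"name": "step_arm", "arguments": {"increments": [[[0, 0, 0, 0, 0, 0.03, 0.6], [0, 0, 0, 0, 0, 0, 0.6]]]}}

```text
clock: 22.65
eef_pos: [474.2, 363.0, 210.6]
eef_rot: [-3.141, -0.0, -0.113]
wrist_force: [0.1, -1.1, -0.7]
finger_gap: 24.7
finger_force: 25.0
```

{"name": "step_arm", "arguments": {"increments": [[[0, 0, 0, 0, 0, 0.025, 0.6], [0, 0, 0, 0, 0, 0, 0.6]]]}}

```text
clock: 22.85
eef_pos: [474.2, 363.1, 210.5]
eef_rot: [-3.141, -0.0, -0.113]
wrist_force: [-4.8, -2.9, 10.9]
finger_gap: 24.4
finger_force: 25.0
```

Contact. I'll ease up, then release with a small opening.

{"name": "step_arm", "arguments": {"increments": [[[0, 0, 0, 0, 0, -0.02, 0.45], [0, 0, 0, 0, 0, 0, 0.42], [0, 0, 0, 0, 0, 0, 0.38], [0, 0, 0, 0, 0, 0, 0.38], [0, 0, 0, 0, 0, -0.05, 0.38]]]}}

```text
clock: 23.35
eef_pos: [474.1, 362.9, 212.0]
eef_rot: [3.141, 0.0, -0.113]
wrist_force: [0.7, 0.3, 0.4]
finger_gap: 29.1
finger_force: 0.0
```

{"name": "step_arm", "arguments": {"increments": [[[0, 0, 0, 0, 0, -0.2, 0.38], [0, 0, 0, 0, 0, -0.4, 0.38], [0, 0, 0, 0, 0, -0.8, 0.3], [0, 0, 0, 0, 0, -1, 0], [0, 0, 0, -0.5, 0, -1, -0.1]]]}}

```text
clock: 23.85
eef_pos: [454.9, 364.7, 351.1]
eef_rot: [-3.141, -0.001, -0.114]
wrist_force: [0.3, 0.9, -0.4]
finger_gap: 45.6
finger_force: 0.0
```

{"name": "step_arm", "arguments": {"increments": [[[0, 0, 0, -0.6, 0.9, -0.3, -0.1], [0, 0, 0, -0.4, 1, 0, -0.1], [0, 0, 0, 0, 1, 0, -0.1], [0, 0, 0, 0, 1, 0, -0.1], [0, 0, 0, 0, 0, 0, -0.1]]]}}

```text
clock: 24.35
eef_pos: [396.3, 211.9, 361.9]
eef_rot: [-3.141, -0.002, -0.116]
wrist_force: [0.2, 0.4, 0.3]
finger_gap: 51.8
finger_force: 0.0
```

Run:
```python
from h import *
from cell import manip,optics
print(manip.read_state()["eef_pos"],manip.read_state()["clock"])
a=optics.camera("top")["frame"][170:345,150:470];b=optics.camera("side")["frame"][180:355,180:500]
cv2.imwrite("pics/end.png",cv2.resize(np.vstack([a,b])[...,::-1],None,fx=1.7,fy=1.7))
```

```text
[396.2702529  211.91666066 361.9150136 ] 24.35
```

View pics/end.png

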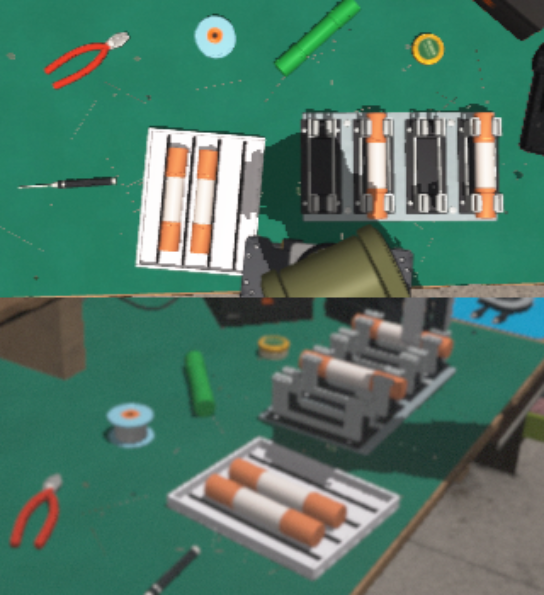

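Both freed fuses lie side by side in the tray at (174,200) and (203,200). The two sound ones are still seated at (376,165) and (485,165), and nothing else has moved.

```bash
python3 -c "
from cell import workorder
print(workorder.sign_off())"
```

```text
the job is handed in; nothing more can be done
None
```

The two slack fuses (at about y = 58 and 201 mm) are out and lie next to each other in the tray; the two that held at about 16 N are still seated, nothing else was moved, and the job is handed in.

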